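Dim the shelf lamp to its two-stud step

TASK

Dim the low shelf lamp: press its lever down at the cupped end to free it from the hidden catch, swing it round to the step marked by two studs, and let it spring up fully so that it locks there. Feel for the catch and do not force the lever hard against it, and leave the pottery and the other things on the shelf where they stand.

Things in the scene. Friction and masses are not known exactly. Their poses are not given: they have to be found in the camera images.
- lamp: Fixed lamp: a round wooden drum 200 mm across, 92 mm high, with a white glass dome on top (to 135 mm). Origin: centre of its underside, on the vertical axis of the lever's swing; its front is its own -x. One, two and three brass studs on its top's rim mark the steps. A black brush seal round its side hides the catch.
- lamp_swing (a joint): Swing of the lever about the lamp's vertical axis, rad, 0 to 2.1, anticlockwise from above. At value s the lever points from the axis along the angle pi - 1.15 + s about z from the lamp's own +x (s = 1.15: to its front). Studs: one at s = 0.88, two at 1.38, three at 1.88. The lever starts up in a wide gap (s about 0 to 0.2) that ends in a tooth. Light friction; it stays where left.
- catch (a point): Point on the lamp's axis, 62 mm up, at the height of the hidden catch: a ring of four teeth, each 0.32 rad wide, that leaves three notches, one per step, 0.50 rad apart; the lever has 0.03 rad of play in a notch. The ring does not match the studs exactly: all notches are shifted together by an unknown amount, up to 0.19 rad either way, that must be felt.
- lamp_lever (a joint): Downward tilt of the lever about a level line through point catch, rad: 0 = fully up (locked if in a notch), 0.16 = pressed to its stop. A spring lifts it: 4 N at the cup when up, 9 N at the stop. Under 0.10 the teeth block the swing; above 0.11 it passes below them. Let go below a tooth, it rides against it at about 0.10 and springs up when swung under a notch.
- dish_floor (a point): Centre of the floor inside the wooden cup at the lever's end, 165 mm from the lamp's axis, 56 mm above the shelf when the lever is up, 26 mm lower when pressed to the stop. The cup is open upward: 54 mm wide inside, 62 mm outside, walls 26 mm high above this floor, 4 mm thick; underside 6 mm below it. Shut fingers fit in, to press on its floor and push its wall sideways.
- jar_mid (a point): Rust-orange pottery jar, 100 mm across, 125 mm high, loose; its centre. Leave it.
- pot_a_mid (a point): Pinch pot in bare clay, 88 mm across, 45 mm high, loose; its centre. Leave it.
- pot_b_mid (a point): Pinch pot in white ceramic, 88 mm across, 45 mm high, loose; its centre. Leave it.
- cup_mid (a point): Wooden cup with a glass marble in it, 68 mm across, 65 mm high, loose; its centre. Leave it.
- spare_tile_mid (a point): Loose blue tile lying flat, 100 x 100 x 10 mm; its centre. Leave it.
- brush_grip (a point): Paint brush, 170 mm long, lying flat; a point on its handle. Leave it.

How it is judged (in metres and radians):
On the way, in this order (a step that is already met when the one before it is completed fails the run):
1. the lever is pressed down clear of the catch's teeth and swung past the one-stud mark (value of joint lamp_lever above 0.08 rad and value of joint lamp_swing above 0.9 rad), for 0.1 s.
2. the lever has sprung up and is locked at the two-stud step (value of joint lamp_lever below 0.04 rad and value of joint lamp_swing between 1.13 and 1.63 rad), for 0.2 s.
At the end, for the whole second after the job is handed in: The lever is fully up (tilt under 0.04 rad), at rest, in the notch of the two-stud step (swing between 1.13 and 1.63 rad, which holds that notch and no other) (all of step 2 and velocity of joint lamp_swing between -0.05 and 0.05 rad/s); the robot touches nothing.
It fails at once if the lever is forced: more than 60 N between the robot and the lever (contact force between lamp_swing and the fingers above 60 N or contact force between lamp_swing and the arm above 60 N).
It fails at once if the jar, a pinch pot, the cup, the loose tile or the brush is moved by more than 30 mm (distance of any of jar_mid, pot_a_mid, pot_b_mid, cup_mid, spare_tile_mid, brush_grip from where it was at the start of the episode above 0.03 m).
It also fails if it takes over 54 s, if anything falls off the work surface, if the arm or the gripper's body presses on something with over 40 N, if the wrist force passes 120 N, or if a joint passes its speed limit or range.

ROBOT

A 6-joint arm with a two-finger parallel gripper is mounted at the origin on the work surface. World frame = base frame: x ahead of the robot, y to its left, z up, the work surface at z = 0. Lengths are in m, angles in degrees, forces in N, time in s.
With the tool pointing down it reaches from about 0.35 to 0.875 m from the base axis. Payload 4.2 kg.
Tool frame: the origin (TCP) lies at the centre of the arm's flange, where the gripper is bolted on; the fingertips stand 182 mm ahead of it and the grasp point (between the pads) lies 164 mm ahead of it (r.nose_length is the distance from the TCP to the fingertips, in m); z points along the fingers, y is the line along which they close (so a half turn about z gives the same grasp; the last joint's range is limited). The gripper opens to 87 mm and grips with 3 to 60 N. Pads are 19 mm wide; open, the fingers measure 117 mm over their backs; the gripper's body (75 mm by 190 mm) begins 51 mm behind the grasp point.
Start: joints at [-49.928, 22.042, 0.453, 0, -68.411, -14.817], TCP at [0.267, -0.565, 0.405] pointing down, gripper open.
Joint ranges: [-179.83, 179.83], [-69.29, 118.12], [-61.27, 80.66], [-181.25, 117.63], [-171.15, -9.14], [-177.46, 177.46]. Speed limits (degrees/s): [159.86, 159.86, 180, 180, 180, 180].

INTERFACE

Orientations are given as a 3x3 rotation matrix whose columns are the frame's x, y, z axes.
In Python, from station import r, vision gives the robot as it stands. The module is installed in compiled form; this text tells all that it offers.
- The arm moves only by the shell command python3 -m creep 'ROWS'. ROWS is JSON, a list of rows, each a list of 7 numbers: the opening, from -1 (shut) to 1 (fully open), then the shift along the tool's x, y, z in mm, then the turn, a rotation vector about the tool's x, y, z in degrees. A call has 1 to 8 rows; each row is the pose to reach, as a shift and turn from the pose commanded when the call began, along the tool's axes at that moment; what a row does not reach only later rows make up. A row lasts 1/12 s, in which the tool goes at most 41.7 mm and 7.16 degrees, less where a joint would pass 70% of its speed; a pose out of reach is approached as far as the arm can. A call with a gripper value outside its range is refused whole. The fingers move at their own pace and stop on an object; the grip force is fixed at half the most. Time passes only in rows, so rows that repeat a pose let the fingers close. It gives the time, the measured TCP pose, the force, the opening and the grip force at its end, in the units of the state.
- r.sense(): the state, without advancing time (a new reading comes with each control period).
- vision.capture(name): name is "side" or "top" or "wrist"; returns (picture, depth): 384x512x3 uint8, red, green, blue; 384x512 float32, m along the optical axis (not along the pixel's ray), 0 where there is no reading.
- vision.camera_model(name): a dict with "vertical_fov" (degrees; the focal length in pixels is half the picture's height over the tangent of half this angle, whatever the lens; pixels are square), "cx", "cy" (the principal point, pixels), "distortion" ([k1, k2, p1, p2, k3] as OpenCV has them; the pictures are not rectified), "extrinsics" (4x4, takes a point from camera to world coordinates); the wrist camera has in their place "mount" (4x4, takes a point from camera to tool coordinates, whose origin is the TCP and whose axes are the flange's). Camera axes: x right, y down, z forward; pixel columns grow to the right and rows downward; lengths in m; the calibration is good to about 2 mm. A picture is of the moment at which its call begins: read the wrist's pose just before it. camera_model takes no time and is no camera call.
- r.finish_job(): hands the job in; it is judged then, once.
Trained networks look in the newest picture that a camera, given by its name, has taken for a name from the list of things; names that differ only in an ending like _2 or _b are one class to them, and where a whole thing is asked for, a point or a joint stands for the part that bears it (a point fixed in the world has none). Each returns a list of dicts, best first, with "conf" (0 to 1); they miss things now and then, are a little off and sometimes report something else, mostly with a low value. They report only what shows in the picture. A call takes as long as a camera call.
- vision.find_in(camera, thing): "uv" ([column, row] in pixels, amid what is visible of it).
- vision.cut_out(camera, thing): "region" (384x512 bool, what is visible of it) and "uv" ([column, row] in pixels, amid what is visible of it).
The state is a dict: "time_s": time; "joints": joint angles; "joint_velocities": joint speeds; "effort": joint torques, N m; "tcp_pos": TCP position; "ee_rot": TCP orientation; "wrist_force": force on the tool from outside, world axes, zero at the start; "moment": the same for the moment, N m; "gripper_width": opening from 0.0 (shut) to 1.0 (fully open); "gripper_force": force on a finger pad.
Only numpy, scipy, OpenCV 4.12 (cv2) and the standard library are available. Lean on these libraries where they do the work, as an engineer would, in place of code of your own. Each camera call takes 0.05 s, during which the arm holds its last target. There are 200 camera calls.

## Working session

There is one attempt and no reset: what is moved stays moved. The work goes in short steps, Python scripts to look and compute and a shell command to move; the robot and the scene stay as the last step left them, time stands still between calls to the robot, and variables do not carry over. Pictures are saved under pics/ and viewed, at most 10 in all, crops included, and the job is handed in when it is done.

```bash
mkdir -p pics; cat > h.py <<'E'
import numpy as np, cv2
from station import r, vision
def cam(n):
    m=vision.camera_model(n); f=192/np.tan(np.radians(m["vertical_fov"]/2))
    K=np.array([[f,0,m["cx"]],[0,f,m["cy"]],[0,0,1]]); return m,K,np.array(m["distortion"],float)
def ext(n,s=None):
    m,K,D=cam(n)
    if n!="wrist": return np.array(m["extrinsics"])
    T=np.eye(4);T[:3,:3]=s["ee_rot"];T[:3,3]=s["tcp_pos"]; return T@np.array(m["mount"])
def ray(n,uv,E):
    m,K,D=cam(n); p=cv2.undistortPoints(np.array([[uv]],float),K,D)[0,0]
    return np.array([p[0],p[1],1.0])
def at_depth(n,uv,d,E): return (E@np.r_[ray(n,uv,E)*d,1])[:3]
def on_z(n,uv,z,E):
    v=E[:3,:3]@ray(n,uv,E); o=E[:3,3]; return o+v*(z-o[2])/v[2]
def cloud(n,depth,E):
    m,K,D=cam(n); v,u=np.mgrid[:384,:512]
    p=cv2.undistortPoints(np.stack([u.ravel(),v.ravel()],1).astype(float)[:,None],K,D)[:,0]
    P=np.c_[p,np.ones(len(p))]*depth.ravel()[:,None]
    return (P@E[:3,:3].T+E[:3,3]).reshape(384,512,3)
E
cat > a.py <<'E'
from h import *
ims=[]
for n in ["top","side"]:
    p,d=vision.capture(n); E=ext(n); np.savez(n,p=p,d=d); C=cloud(n,d,E)
    ims.append(p[:,:,::-1])
    for t in ["lamp","dish_floor","lamp_lever","jar_mid","pot_a_mid","cup_mid","spare_tile_mid","brush_grip"]:
        for o in vision.cut_out(n,t)[:3]:
            R=o["region"]&(d>0); q=C[R]
            print(n,t,round(o["conf"],2),np.round(o["uv"]),R.sum(), np.round(np.median(q,0),3) if len(q) else "", np.round(np.percentile(q,[3,97],axis=0),3).tolist() if len(q) else "")
cv2.imwrite("pics/top.png",ims[0]);cv2.imwrite("pics/side.png",ims[1])
print(r.sense())
E
python3 a.py
```

```text
top lamp 0.88 [262. 134.] 3549 [0.636 0.031 0.094] [[0.562, -0.063, 0.052], [0.735, 0.185, 0.134]]
top dish_floor 0.64 [220. 150.] 366 [0.601 0.169 0.059] [[0.569, 0.122, -0.001], [0.623, 0.201, 0.084]]
top dish_floor 0.3 [335. 191.] 544 [ 0.46  -0.208  0.025] [[0.423, -0.243, 0.004], [0.494, -0.166, 0.048]]
top lamp_lever 0.85 [216. 151.] 356 [0.599 0.173 0.059] [[0.566, 0.122, 0.051], [0.62, 0.202, 0.085]]
top jar_mid 0.86 [183. 111.] 796 [0.723 0.275 0.102] [[0.69, 0.24, 0.033], [0.766, 0.322, 0.13]]
top pot_a_mid 0.79 [334. 144.] 561 [ 0.617 -0.204  0.025] [[0.577, -0.237, 0.002], [0.653, -0.162, 0.048]]
top cup_mid 0.79 [171. 223.] 315 [0.375 0.344 0.034] [[0.347, 0.304, 0.001], [0.404, 0.364, 0.068]]
top spare_tile_mid 0.77 [377. 250.] 896 [ 0.27  -0.335  0.01 ] [[0.22, -0.383, 0.004], [0.321, -0.286, 0.016]]
top brush_grip 0.84 [127. 176.] 466 [0.535 0.484 0.018] [[0.442, 0.468, 0.01], [0.594, 0.509, 0.024]]
side lamp 0.89 [211. 196.] 3366 [0.635 0.082 0.089] [[0.558, -0.034, 0.006], [0.732, 0.202, 0.131]]
side dish_floor 0.84 [222. 216.] 428 [0.593 0.173 0.069] [[0.564, 0.125
[... 1194 characters left out ...]
350e+01, -1.48179781e+01]), 'joint_velocities': array([ 0.06998966, -0.03812999, -0.00881513, -0.01511197, -0.00521013,
        0.089533  ]), 'effort': array([ 1.35711675e-04, -3.90454352e+01,  1.87622255e+01,  4.22447026e+00,
        1.55229861e-02, -1.73044367e-05]), 'tcp_pos': array([ 0.26665168, -0.56522354,  0.40478949]), 'ee_rot': array([[-9.04434330e-01, -4.26612869e-01,  4.62814009e-05],
       [-4.26612871e-01,  9.04434329e-01, -4.68318807e-05],
       [-2.18794048e-05, -6.21006019e-05, -9.99999998e-01]]), 'wrist_force': array([-0.2070578 ,  0.83471724,  0.14888454]), 'moment': array([ 0.0119079 , -0.02026   , -0.02547927]), 'gripper_force': 0.0, 'gripper_width': 0.9957169822854928}
```

```bash
cat > b.py <<'E'
from h import *
from scipy.optimize import least_squares
for n in ["top","side"]:
    z=np.load(n+".npz"); p,d=z["p"],z["d"]; C=cloud(n,d,ext(n))
    c=C.reshape(-1,3); near=np.hypot(c[:,0]-.64,c[:,1]-.03)<.13
    q=c[near&(abs(c[:,2]-.092)<.006)]; 
    f=least_squares(lambda x:np.maximum(np.hypot(q[:,0]-x[0],q[:,1]-x[1])-.1,0)+np.maximum(.05-np.hypot(q[:,0]-x[0],q[:,1]-x[1]),0),[.64,.03],loss="soft_l1",f_scale=.002)
    g=c[near&(c[:,2]>.10)&(c[:,2]<.137)]
    s=least_squares(lambda x:np.linalg.norm(g-x[:3],axis=1)-x[3],[.64,.03,.06,.07],loss="soft_l1",f_scale=.002)
    k=c[(np.hypot(c[:,0]-.595,c[:,1]-.17)<.06)&(c[:,2]>.074)&(c[:,2]<.09)]
    h=least_squares(lambda x:np.hypot(k[:,0]-x[0],k[:,1]-x[1])-.029,[.595,.17],loss="soft_l1",f_scale=.002)
    print(n,"drum",f.x,len(q),"dome",s.x,len(g),"cup",h.x,len(k),np.median(k[:,2]))
    v=c[(np.hypot(c[:,0]-h.x[0],c[:,1]-h.x[1])<.018)]; print("floor",np.percentile(v[:,2],[10,50,90]),len(v))
t=np.load("top.npz")["p"]; s=np.load("side.npz")["p"]
A=cv2.resize(t[85:185,195:325],None,fx=4.6,fy=4.6,interpolation=3)
cv2.imwrite("pics/c.png",A[:,:,::-1])
E
python3 b.py
```

```text
top drum [0.65145111 0.02246426] 1910 dome [0.65208299 0.02101203 0.06935776 0.0672705 ] 1037 cup [0.59348399 0.17503007] 81 0.08075253703135421
floor [0.05193772 0.0563206  0.06014436] 100
side drum [0.64987957 0.02286024] 1039 dome [0.65069779 0.02191516 0.0719237  0.06498034] 666 cup [0.59303652 0.17686739] 164 0.08018287752537884
floor [-1.32850650e-03 -4.79014941e-05  5.49345519e-02] 89
```

View pics/top.png

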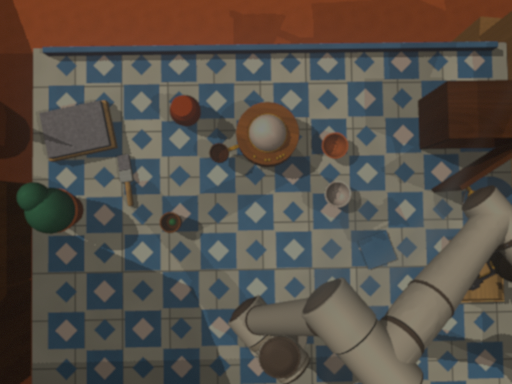

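View pics/c.png

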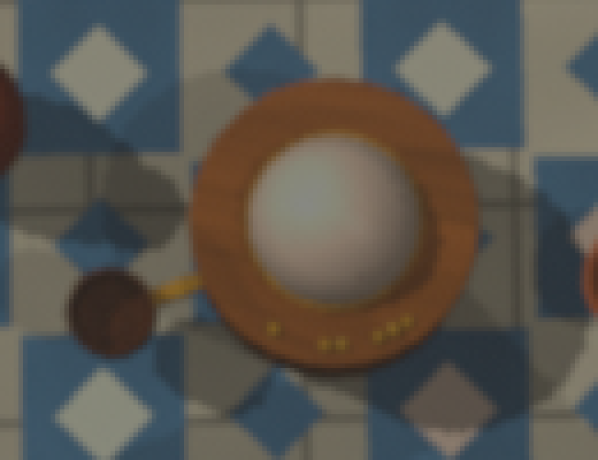

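```bash
python3 - <<'E'
from h import *
E=ext("top");c=np.array([.651,.022])
for uv,s in [((272,328),.88),((331.5,343.5),1.38),((391,328),1.88)]:
    p=on_z("top",(195+(uv[0]+.5)/4.6-.5,85+(uv[1]+.5)/4.6-.5),.093,E); a=np.arctan2(*(p[:2]-c)[::-1])%(2*np.pi)
    print(p,np.hypot(*(p[:2]-c)),a,"offset a-s",a-s)
print(np.arctan2(.176-.022,.593-.651))
E
python3 -m creep '[[-1,-30,26,0,0,0,-7],[-1,-60,52,0,0,0,-14],[-1,-90,78,0,0,0,-21],[-1,-120,104,0,0,0,-28],[-1,-150,130,0,0,0,-35],[-1,-180,156,0,0,0,-42],[-1,-210,182,0,0,0,-49],[-1,-240,208,0,0,0,-56]]'
```

```text
[0.57803289 0.06300307 0.093     ] 0.08369856910092267 2.62962937833272 offset a-s 1.74962937833272
[0.56676133 0.02268098 0.093     ] 0.08424142681150085 3.1335089338076876 offset a-s 1.7535089338076877
[ 0.57667519 -0.01806095  0.093     ] 0.08443374474585434 3.635950141808002 offset a-s 1.7559501418080021
1.9309894712127271
time_s: 1.57
tcp_pos: [0.3952, -0.2729, 0.4051]
ee_rot: [[-0.146, -0.989, 0.001], [-0.989, 0.146, -0.0], [0.0, -0.001, -1.0]]
wrist_force: [0.5, -0.0, -0.4]
gripper_width: 0.476
gripper_force: 0.0
```

```bash
python3 -m creep '[[-1,-38,-10,0,0,0,-5],[-1,-76,-20,0,0,0,-9],[-1,-114,-30,0,0,0,-9],[-1,-152,-40,0,0,0,-9],[-1,-190,-51,0,0,0,-9],[-1,-228,-61,0,0,0,-9],[-1,-266,-71,0,0,0,-9],[-1,-304,-81,0,0,0,-9]]'; python3 -m creep '[[-1,-36,-4,0,0,0,0],[-1,-72,-9,0,0,0,0],[-1,-108,-14,0,0,0,0],[-1,-144,-18,0,0,0,0],[-1,-144,-18,0,0,0,0],[-1,-144,-18,0,0,0,0]]' 
cat > w.py <<'E'
from h import *
import sys
from scipy.optimize import least_squares
s=r.sense(); p,d=vision.capture("wrist"); E=ext("wrist",s); C=cloud("wrist",d,E)
print(s["tcp_pos"],s["joints"].round(1),s["wrist_force"].round(1))
c=C[d>0]
for t in ["dish_floor","lamp"]:
    for o in vision.cut_out("wrist",t)[:2]:
        R=o["region"]&(d>0);q=C[R]; print(t,round(o["conf"],2),np.round(o["uv"]),R.sum(),np.median(q,0).round(3) if len(q) else "")
        if t=="dish_floor" and o["conf"]>.5 and len(q):
            top=np.percentile(q[:,2],95); k=q[q[:,2]>top-.006]
            h=least_squares(lambda x:np.hypot(k[:,0]-x[0],k[:,1]-x[1])-.029,k.mean(0)[:2],loss="soft_l1",f_scale=.002)
            v=C[R&(np.hypot(C[:,:,0]-h.x[0],C[:,:,1]-h.x[1])<.018)]
            print("  rim",h.x.round(4),top.round(4),len(k),"floor z",np.median(v[:,2]).round(4) if len(v) else "", "s",(np.arctan2(h.x[1]-.022,h.x[0]-.651)%(2*np.pi)-1.753).round(3))
cv2.imwrite(f"pics/{sys.argv[1]}.png",p[:,:,::-1])
E
python3 w.py w1
```

```text
time_s: 2.23
tcp_pos: [0.5215, 0.0154, 0.4052]
ee_rot: [[0.005, -1.0, 0.001], [-1.0, -0.005, 0.0], [-0.0, -0.001, -1.0]]
wrist_force: [0.3, -0.2, -0.5]
gripper_width: 0.007
gripper_force: 0.0
time_s: 2.73
tcp_pos: [0.5387, 0.1594, 0.4044]
ee_rot: [[0.007, -1.0, -0.0], [-1.0, -0.007, -0.0], [0.0, 0.0, -1.0]]
wrist_force: [-0.3, -0.1, -0.6]
gripper_width: 0.008
gripper_force: 0.0
[0.5386552  0.1593701  0.40439607] [ 33.   15.9  -8.6  -0.  -65.5 -32.6] [-0.3 -0.1 -0.6]
dish_floor 0.72 [205. 188.] 2767 [0.6   0.171 0.059]
  rim [0.5926 0.1737] 0.0825 564 floor z 0.0563 s 0.185
```

View pics/w1.png

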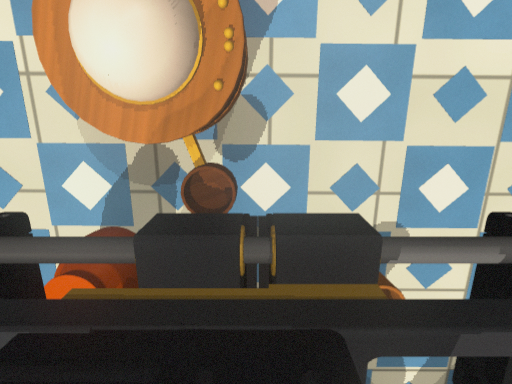

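```bash
python3 - <<'E'
from h import *
p,d=vision.capture("wrist"); C=cloud("wrist",d,np.array(vision.camera_model("wrist")["mount"])); c=C[d>0]
for a in np.arange(.06,.2,.01):
    q=c[(c[:,2]>=a)&(c[:,2]<a+.01)&(abs(c[:,0])<.06)&(abs(c[:,1])<.12)]
    if len(q): print(a.round(2),len(q),np.percentile(q,[1,99],axis=0)[:,:2].round(3).tolist())
E
```

```text
0.06 20109 [[0.018, -0.051], [0.026, 0.052]]
0.07 14699 [[0.006, -0.058], [0.026, 0.064]]
0.08 14824 [[0.022, -0.046], [0.038, 0.032]]
0.09 12357 [[-0.018, -0.079], [0.038, 0.079]]
0.1 5164 [[-0.032, -0.081], [0.038, 0.08]]
0.11 509 [[-0.035, -0.081], [0.036, 0.08]]
0.12 70 [[-0.004, -0.005], [0.011, 0.005]]
0.13 552 [[-0.008, -0.005], [0.005, 0.005]]
0.14 4 [[0.011, -0.006], [0.011, 0.006]]
0.15 183 [[0.007, -0.006], [0.011, 0.007]]
0.16 195 [[0.009, -0.008], [0.011, 0.008]]
0.17 187 [[0.009, -0.008], [0.011, 0.009]]
0.18 40 [[0.009, -0.008], [0.011, 0.008]]
```

```bash
python3 -m creep '[[-1,-8,-27,30,0,0,0],[-1,-15,-54,60,0,0,0],[-1,-15,-54,95,0,0,0],[-1,-15,-54,120,0,0,0],[-1,-15,-54,135,0,0,0],[-1,-15,-54,145,0,0,0],[-1,-15,-54,155,0,0,0],[-1,-15,-54,155,0,0,0]]'; python3 -m creep '[[-1,0,0,3,0,0,0],[-1,0,0,6,0,0,0],[-1,0,0,9,0,0,0],[-1,0,0,12,0,0,0],[-1,0,0,12,0,0,0]]'
```

```text
time_s: 3.6
tcp_pos: [0.5923, 0.1719, 0.2484]
ee_rot: [[0.003, -1.0, -0.002], [-1.0, -0.003, -0.001], [0.001, 0.002, -1.0]]
wrist_force: [0.4, -0.4, -0.7]
gripper_width: 0.004
gripper_force: 0.0
time_s: 4.02
tcp_pos: [0.5928, 0.173, 0.2383]
ee_rot: [[0.005, -1.0, 0.001], [-1.0, -0.005, 0.0], [-0.0, -0.001, -1.0]]
wrist_force: [-1.4, 0.9, 4.2]
gripper_width: 0.004
gripper_force: 2.1
```

```bash
python3 -m creep '[[-1,0,0,4,0,0,0],[-1,0,0,8,0,0,0],[-1,0,0,12,0,0,0],[-1,0,0,15,0,0,0],[-1,0,0,18,0,0,0],[-1,0,0,20,0,0,0],[-1,0,0,22,0,0,0],[-1,0,0,22,0,0,0]]'
```

```text
time_s: 4.68
tcp_pos: [0.5939, 0.1722, 0.2181]
ee_rot: [[0.006, -1.0, 0.004], [-1.0, -0.006, -0.001], [0.001, -0.004, -1.0]]
wrist_force: [1.2, -3.7, 9.1]
gripper_width: 0.001
gripper_force: 4.1
```

```bash
python3 - <<'E'
import numpy as np
c=np.array([.651,.022]);P=np.array([.594,.172])
for f in np.arange(.25,1.26,.07):
    a=f+1.753;p=c+.163*np.array([np.cos(a),np.sin(a)])-P
    print(f.round(2),"x",round(-p[1]*1000),"y",round(-p[0]*1000),"turn",round(-np.degrees(f-.18)))
E
```

```text
0.25 x 2 y 11 turn -4
0.32 x 7 y 21 turn -8
0.39 x 13 y 31 turn -12
0.46 x 19 y 41 turn -16
0.53 x 27 y 50 turn -20
0.6 x 34 y 58 turn -24
0.67 x 43 y 66 turn -28
0.74 x 52 y 73 turn -32
0.81 x 61 y 79 turn -36
0.88 x 71 y 85 turn -40
0.95 x 81 y 91 turn -44
1.02 x 91 y 95 turn -48
1.09 x 102 y 99 turn -52
1.16 x 113 y 102 turn -56
1.23 x 124 y 104 turn -60
```

```bash
python3 -m creep '[[-1,0,0,4,0,0,0],[-1,0,5,4,0,0,-2],[-1,2,11,4,0,0,-4],[-1,5,16,4,0,0,-6],[-1,7,21,4,0,0,-8],[-1,10,26,4,0,0,-10],[-1,13,31,4,0,0,-12],[-1,13,31,4,0,0,-12]]'
```

```text
time_s: 5.35
tcp_pos: [0.5628, 0.1593, 0.2148]
ee_rot: [[0.215, -0.977, 0.006], [-0.977, -0.215, 0.001], [0.0, -0.006, -1.0]]
wrist_force: [2.3, -3.6, 9.6]
gripper_width: 0.006
gripper_force: 4.3
```

```bash
cat > wp.py <<'E'
import numpy as np,sys
from station import r
s=r.sense();c=np.array([.651,.022]);P=s["tcp_pos"][:2];R=s["ee_rot"][:2,:2]
a=np.arctan2(*(P-c)[::-1])%(2*np.pi);f0=a-1.753
print("f",f0.round(3),"r",np.hypot(*(P-c)).round(4),s["tcp_pos"][2],s["wrist_force"],s["time_s"])
for f in f0+float(sys.argv[1])*np.arange(1,9):
    a=f+1.753;p=R.T@(c+.163*np.array([np.cos(a),np.sin(a)])-P)*1000
    print(f.round(2),p.round(1),round(-np.degrees(f-f0),1))
E
python3 wp.py .07
```

```text
f 0.389 r 0.1632 0.21482671437444756 [ 2.29281246 -3.64879216  9.59285029] 5.35
0.46 [ 4.5 10.5] -4.0
0.53 [ 9.6 20.7] -8.0
0.6 [15.3 30.6] -12.0
0.67 [21.8 40. ] -16.0
0.74 [28.9 48.9] -20.1
0.81 [36.5 57.3] -24.1
0.88 [44.8 65.2] -28.1
0.95 [53.6 72.5] -32.1
```

```bash
python3 -m creep '[[-1,4,10,0,0,0,-4],[-1,10,21,0,0,0,-8],[-1,15,31,0,0,0,-12],[-1,22,40,0,0,0,-16],[-1,29,49,0,0,0,-20],[-1,36,57,0,0,0,-24],[-1,45,65,0,0,0,-28],[-1,54,72,0,0,0,-32]]'; python3 wp.py .05
```

```text
time_s: 6.02
tcp_pos: [0.5034, 0.092, 0.2138]
ee_rot: [[0.701, -0.713, 0.005], [-0.713, -0.701, 0.002], [0.002, -0.005, -1.0]]
wrist_force: [-1.1, 1.5, 7.7]
gripper_width: 0.003
gripper_force: 4.3
f 0.946 r 0.1633 0.2138361252497725 [-1.07268892  1.49943371  7.69833417] 6.0167
1.0 [3.3 7.5] -2.9
1.05 [ 6.7 14.9] -5.7
1.1 [10.4 22.1] -8.6
1.15 [14.5 29.2] -11.5
1.2 [18.9 36. ] -14.3
1.25 [23.7 42.6] -17.2
1.3 [28.8 49. ] -20.1
1.35 [34.2 55.1] -22.9
```

```bash
python3 -m creep '[[-1,3,8,0,0,0,-3],[-1,7,15,0,0,0,-6],[-1,10,22,0,0,0,-9],[-1,14,29,0,0,0,-12],[-1,18,34,0,0,0,-14],[-1,18,34,0,0,0,-14],[-1,18,34,0,0,0,-14]]'; python3 wp.py .02
cat > t.py <<'E'
from h import *
import sys
P=r.sense()["tcp_pos"];ims=[]
for n in ["top","side"]:
    p,d=vision.capture(n);C=cloud(n,d,ext(n))
    for o in vision.cut_out(n,"lamp_lever")[:2]:
        R=o["region"]&(d>0);q=C[R]; m=np.median(q,0)
        print(n,o["conf"],np.round(o["uv"]),len(q),m.round(3),np.percentile(q,[3,97],axis=0).round(3).tolist())
    ims.append(cv2.resize(p[100:220,200:330] if n=="top" else p[130:250,150:280],None,fx=3,fy=3,interpolation=3))
cv2.imwrite(f"pics/{sys.argv[1]}.png",np.hstack(ims)[:,:,::-1])
E
python3 t.py t1
```

```text
time_s: 6.6
tcp_pos: [0.4911, 0.0547, 0.2132]
ee_rot: [[0.851, -0.526, 0.001], [-0.526, -0.851, 0.0], [0.001, -0.001, -1.0]]
wrist_force: [-4.1, 0.8, 9.1]
gripper_width: 0.003
gripper_force: 4.3
f 1.187 r 0.1632 0.21321783461075516 [-4.11231218  0.7515217   9.13650799] 6.6
1.21 [1.4 3. ] -1.1
1.23 [2.6 6. ] -2.3
1.25 [3.9 9. ] -3.4
1.27 [ 5.2 12. ] -4.6
1.29 [ 6.6 14.9] -5.7
1.31 [ 8.  17.8] -6.9
1.33 [ 9.6 20.7] -8.0
1.35 [11.1 23.6] -9.2
side 0.75 [263. 199.] 174 [0.488 0.083 0.043] [[0.465, 0.039, 0.03], [0.519, 0.089, 0.056]]
```

View pics/t1.png

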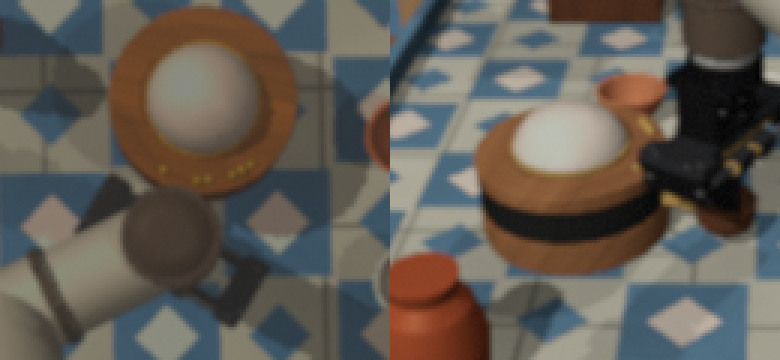

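```bash
python3 -m creep '[[-1,0,0,-3,0,0,0],[-1,0,0,-6,0,0,0],[-1,0,0,-9,0,0,0],[-1,0,0,-12,0,0,0],[-1,0,0,-14,0,0,0],[-1,0,0,-14,0,0,0],[-1,0,0,-14,0,0,0]]'
```

```text
time_s: 7.38
tcp_pos: [0.491, 0.055, 0.2258]
ee_rot: [[0.85, -0.526, 0.0], [-0.526, -0.85, 0.0], [0.0, -0.0, -1.0]]
wrist_force: [-0.3, -0.7, 0.3]
gripper_width: -0.003
gripper_force: 0.0
```

```bash
cat > chk.py <<'E'
import sys,numpy as np
from station import r
s=r.sense();w=s["wrist_force"];P=s["tcp_pos"];f=np.arctan2(P[1]-.022,P[0]-.651)%(2*np.pi)-1.753
print("f",f.round(3),"r",np.hypot(P[0]-.651,P[1]-.022).round(4),"z",P[2].round(4),"w",w.round(1))
sys.exit(int(np.hypot(*w[:2])>12 or w[2]>2.5))
E
python3 -m creep '[[-1,0,0,-3,0,0,0],[-1,0,0,-5,0,0,0],[-1,1,3,-5,0,0,-1],[-1,3,6,-5,0,0,-2],[-1,4,9,-5,0,0,-3],[-1,5,12,-5,0,0,-4],[-1,5,12,-5,0,0,-4]]' >/dev/null; python3 chk.py &&
python3 -m creep '[[-1,1,2,0,0,0,-1],[-1,2,4,0,0,0,-2],[-1,2,4,0,0,0,-2]]' >/dev/null && python3 chk.py &&
python3 -m creep '[[-1,1,2,0,0,0,-1],[-1,2,4,0,0,0,-2],[-1,2,4,0,0,0,-2]]' >/dev/null && python3 chk.py &&
python3 -m creep '[[-1,1,2,0,0,0,-1],[-1,2,4,0,0,0,-2],[-1,2,4,0,0,0,-2]]' >/dev/null && python3 chk.py
```

```text
f 1.266 r 0.1633 z 0.2308 w [-0.1  1.3 -0.7]
f 1.292 r 0.1631 z 0.2307 w [-1.1  3.  -0.5]
f 1.321 r 0.163 z 0.2305 w [-1.8  3.3  0.2]
f 1.35 r 0.1628 z 0.2305 w [-2.2  2.6  1.4]
```

```bash
python3 -m creep '[[-1,1,2,0,0,0,-1],[-1,2,4,0,0,0,-2],[-1,2,4,0,0,0,-2]]' >/dev/null; python3 chk.py &&
python3 -m creep '[[-1,1,2,0,0,0,-1],[-1,2,4,0,0,0,-2],[-1,2,4,0,0,0,-2]]' >/dev/null && python3 chk.py &&
python3 -m creep '[[-1,1,2,0,0,0,-1],[-1,2,4,0,0,0,-2],[-1,2,4,0,0,0,-2]]' >/dev/null && python3 chk.py &&
python3 -m creep '[[-1,1,2,0,0,0,-1],[-1,2,4,0,0,0,-2],[-1,2,4,0,0,0,-2]]' >/dev/null && python3 chk.py
```

```text
f 1.377 r 0.1623 z 0.2304 w [-2.5  2.  -0.4]
f 1.404 r 0.1617 z 0.2304 w [-1.7  2.1 -1.1]
f 1.432 r 0.161 z 0.2304 w [-2.2  2.6  0.7]
f 1.459 r 0.1603 z 0.2305 w [-3.5  1.8  0. ]
```

```bash
python3 -m creep '[[-1,0,2,0,0,0,-1],[-1,1,4,0,0,0,-2],[-1,1,4,0,0,0,-2]]' >/dev/null; python3 chk.py &&
python3 -m creep '[[-1,0,2,0,0,0,-1],[-1,1,4,0,0,0,-2],[-1,1,4,0,0,0,-2]]' >/dev/null && python3 chk.py &&
python3 -m creep '[[-1,0,2,0,0,0,-1],[-1,1,4,0,0,0,-2],[-1,1,4,0,0,0,-2]]' >/dev/null && python3 chk.py &&
python3 -m creep '[[-1,0,2,0,0,0,-1],[-1,1,4,0,0,0,-2],[-1,1,4,0,0,0,-2]]' >/dev/null && python3 chk.py
```

```text
f 1.484 r 0.1604 z 0.2305 w [-3.7  1.9 -0.8]
f 1.51 r 0.1606 z 0.2306 w [-2.6  1.7 -0.4]
f 1.535 r 0.1607 z 0.2308 w [-3.   2.1  0.5]
f 1.562 r 0.1608 z 0.2309 w [-2.   1.  -0.3]
```

```bash
python3 t.py t2; python3 -m creep '[[-1,0,2,0,0,0,-1],[-1,1,4,0,0,0,-2],[-1,1,4,0,0,0,-2]]' >/dev/null; python3 chk.py
```

```text
side 0.75 [259. 186.] 234 [0.493 0.025 0.055] [[0.459, -0.015, 0.042], [0.547, 0.039, 0.068]]
f 1.587 r 0.1607 z 0.231 w [-0.5  0.8  0.9]
```

View pics/t2.png

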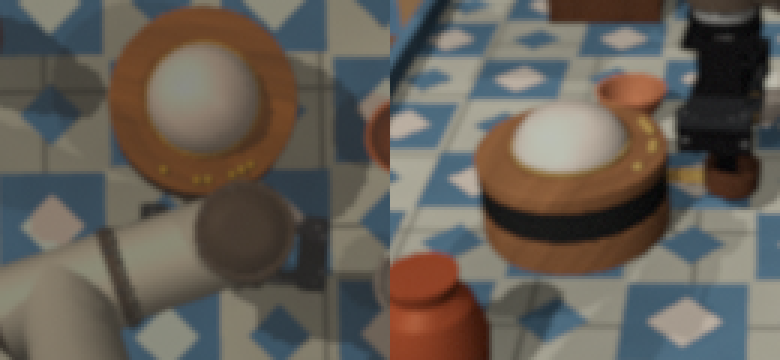

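```bash
python3 -m creep '[[-1,0,2,0,0,0,-1],[-1,1,4,0,0,0,-2],[-1,1,4,0,0,0,-2]]' >/dev/null; python3 chk.py &&
python3 -m creep '[[-1,0,2,0,0,0,-1],[-1,1,4,0,0,0,-2],[-1,1,4,0,0,0,-2]]' >/dev/null && python3 chk.py &&
python3 -m creep '[[-1,0,2,0,0,0,-1],[-1,1,4,0,0,0,-2],[-1,1,4,0,0,0,-2]]' >/dev/null && python3 chk.py; python3 t.py t3
```

```text
f 1.615 r 0.1607 z 0.2315 w [-1.3  0.2  5.6]
top 0.37 [336. 193.] 572 [ 0.458 -0.208  0.026] [[0.42, -0.241, 0.003], [0.494, -0.166, 0.049]]
side 0.81 [260. 184.] 266 [0.493 0.017 0.061] [[0.459, -0.039, 0.002], [0.548, 0.03, 0.076]]
```

```bash
python3 -m creep '[[-1,0,-3,0,0,0,0],[-1,0,-6,-2,0,0,0],[-1,0,-9,-5,0,0,0],[-1,0,-9,-8,0,0,0],[-1,0,-9,-11,0,0,0],[-1,0,-9,-11,0,0,0]]'; python3 chk.py; python3 -m creep '[[-1,0,0,-5,0,0,0],[-1,0,0,-15,0,0,0],[-1,0,0,-30,0,0,0],[-1,0,0,-50,0,0,0],[-1,0,0,-80,0,0,0],[-1,0,0,-110,0,0,0],[-1,0,0,-140,0,0,0],[-1,0,0,-160,0,0,0]]'; python3 -m creep '[[-1,-20,0,0,0,0,0],[-1,-40,0,0,0,0,0],[-1,-50,0,0,0,0,0],[-1,-50,0,0,0,0,0],[-1,-50,0,0,0,0,0],[-1,-50,0,0,0,0,0]]'; python3 w.py w4; python3 t.py t4
```

```text
time_s: 12.12
tcp_pos: [0.4942, -0.0044, 0.2422]
ee_rot: [[1.0, -0.03, 0.001], [-0.03, -1.0, 0.001], [0.001, -0.001, -1.0]]
wrist_force: [0.1, -0.0, 0.8]
gripper_width: 0.005
gripper_force: 0.0
f 1.556 r 0.159 z 0.2422 w [ 0.1 -0.   0.8]
time_s: 12.78
tcp_pos: [0.4941, -0.0046, 0.405]
ee_rot: [[1.0, -0.03, 0.004], [-0.03, -1.0, 0.001], [0.004, -0.001, -1.0]]
wrist_force: [0.1, 0.3, 0.1]
gripper_width: 0.001
gripper_force: 0.0
time_s: 13.28
tcp_pos: [0.4448, -0.0029, 0.4018]
ee_rot: [[1.0, -0.03, 0.001], [-0.03, -1.0, -0.0], [0.001, 0.0, -1.0]]
wrist_force: [-0.3, 0.8, 0.4]
gripper_width: 0.005
gripper_force: 0.0
[ 0.44479067 -0.00287905  0.40178047] [ 20.7   4.3 -23.7   0.  -62.   67.6] [-0.3  0.8  0.4]
dish_floor 0.86 [255. 136.] 3155 [ 0.491 -0.     0.057]
  rim [ 0.4885 -0.0025] 0.0828 697 floor z 0.0564 s 1.538
dish_floor 0.16 [ 35. 215.] 495 [0.389 0.31  0.016]
lamp 0.82 [242.  42.] 15142 [0.581 0.011 0.092]
top 0.45 [273. 169.] 41 [0.531 0.006 0.069] [[0.513, -0.001, 0.063], [0.55, 0.01, 0.084]]
side 0.65 [263. 181.] 345 [0.493 0.01  0.069] [[0.462, -0.03, 0.056], [0.541, 0.03, 0.083]]
```

View pics/w4.png

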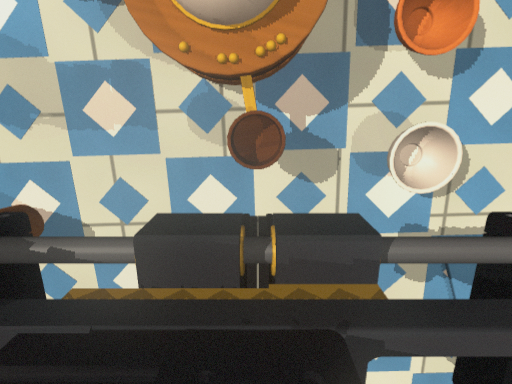

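The wrist view shows the cup at (256,138), just past the two studs at (229,58). The lever is fully up: its floor is at 56.4 mm and s ≈ 1.54. The robot is clear of everything.

```bash
python3 -c "
from station import r
print(r.finish_job())"
```

```text
the job is handed in; nothing more can be done
None
```

The lever sprang up and sits fully up in the two-stud notch at a swing of about 1.54 rad; the robot finished clear of everything and moved nothing else on the shelf that I know of. The job is handed in, but no verdict came back.

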